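Find the pitch-gauge leaf that fits the feed screw

ROBOT

A 7-joint arm with a two-finger parallel gripper is mounted at the origin on a cart in front of the work surface, level with it; the furniture and walls round the work are solid. World frame = base frame: x ahead of the robot, y to its left, z up, the work surface at z = 0. Lengths are in m, angles in rad, forces in N, time in s.
With the tool pointing down it reaches from about 0.35 to 0.9 m from the base axis. Payload 8.1 kg.
Tool frame: the origin (TCP) lies between the finger pads; the fingertips stand 8 mm ahead of it and the grasp point (between the pads) lies 11 mm behind it; z points along the fingers, x is the direction in which the jaws open and shut, and the axes are right-handed (so a half turn about z gives the same grasp; the last joint's range is limited). The gripper opens to 92 mm and grips with 3 to 60 N. Pads are 19 mm wide; open, the fingers measure 130 mm over their backs; the gripper's body (75 mm by 190 mm) begins 47 mm behind the grasp point.
Start: joints at [-1.379, 0.434, 0.025, 1.573, -0.012, 1.134, -0.075], TCP at [0.182, 0.598, 0.235] pointing down, gripper open.
Joint ranges: [-2.62, 2.62], [-0.44, 2.09], [-1.27, 1.32], [0.08, 2.57], [-1.32, 4.46], [0.12, 2], [-2.74, 2.74]. Speed limits (rad/s): [2.22, 2.22, 3.01, 3.01, 3.14, 3.14, 3.14].

INTERFACE

Orientations are given as a rotation vector (axis times angle).
In Python, from cell import arm, cams, workorder, finder gives the robot as it stands.
- The arm moves only by the tool servo_tool, never from a script. Its argument "plan" is a list of rows, each a list of 7 numbers: the shift along the tool's x, y, z in m, then the turn, a rotation vector about the tool's x, y, z in degrees, then the closure, from 0 (fully open) to 1 (shut). In form: [[dx, dy, dz, wx, wy, wz, jaw], ...]. A call has 1 to 8 rows; each row is the pose to reach, as a shift and turn from the pose commanded when the call began, along the tool's axes at that moment; what a row does not reach only later rows make up. A row lasts 1/10 s, in which the tool goes at most 50 mm and 8.59 degrees, less where a joint would pass 70% of its speed; a pose out of reach is approached as far as the arm can. A call with a gripper value outside its range is refused whole. The fingers move at their own pace and stop on an object; "force" is the grip in N (left out, the last holds). Time passes only in rows, so rows that repeat a pose let the fingers close. It gives the time, the measured TCP pose, the force and the opening at its end, in the units of the state.
- arm.observe(): the state, without advancing time (a new reading comes with each control period).
- cams.get_image(name): name is "side" or "top" or "wrist"; returns a dict with "color" (480x640x3 uint8, red, green, blue), "camera_matrix" (3x3 intrinsics, pixels), "camera_from_world" (4x4, takes a point from world to camera coordinates). Camera axes: x right, y up, looking along -z (the intrinsics and any distortion apply to the point x, -y, -z); pixel columns grow to the right and rows downward; lengths in m; the calibration is good to about 2 mm. A picture is of the moment at which its call begins. There is no depth.
- workorder.sign_off(): hands the job in, once; it reports no verdict.
Trained networks look in the newest picture that a camera, given by its name, has taken for a name from the list of things; names that differ only in an ending like _2 or _b are one class to them, and where a whole thing is asked for, a point or a joint stands for the part that bears it (a point fixed in the world has none). Each returns a list of dicts, best first, with "score" (0 to 1); they miss things now and then, are a little off and sometimes report something else, mostly with a low value. They report only what shows in the picture. A call takes as long as a camera call. They do not tell look-alikes from the thing itself.
- finder.silhouettes(camera, query): "region" (480x640 bool, what is visible of it) and "point" ([row, column] in pixels, amid what is visible of it).
The state is a dict: "clock": time; "joints": joint angles; "dq": joint speeds; "joint_efforts": joint torques, N m; "position": TCP position; "ee_rot": TCP orientation; "force": force on the tool from outside, world axes, zero at the start; "ft_torque": the same for the moment, N m; "width": opening from 0.0 (shut) to 1.0 (fully open).
Only numpy, scipy, OpenCV 4.12 (cv2) and the standard library are available. Lean on these libraries where they do the work, as an engineer would, in place of code of your own. Each camera call takes 0.05 s, during which the arm holds its last target.

TASK

Find out which of the three pitch-gauge leaves fits the feed screw in the gauge bed: set the leaves one by one between the guide posts, teeth down on the thread, and feel along it for the place where the teeth drop in. Press the leaf that goes fully home lightly down (a few newtons, never more than 35 N on the thread) and leave it standing there; every leaf that rides up on the crests goes back into a slot of the leaf rack, and the things around stay where they are.

Things in the scene. Friction and masses are not known exactly. Their poses are not given: they have to be found in the camera images.
- gauge_bed: Fixed grey bed, base 80 x 184 x 8 mm, never turned, holding the screw along its y. Origin: centre of its underside, on the worktop. Two pairs of guide posts (8 mm wide, at y -19 and +19 mm, reaching 28 mm out in x) leave a 16 mm wide slot over the thread at x = 0, straight from 55 to 70 mm height, flared to 78. A leaf stands in it, length along y, and can be slid along y.
- bed_top (a point): Point in the middle of the bed at the height of the thread's crests, 50 mm above the worktop; roots are 5 mm lower. A leaf fully home has its tab point 53 mm above this point, one riding on the crests about 58 mm. The fitting leaf's teeth drop in at a place along y that is different each time, at most half its pitch away from any start; less than 1 mm off it they go home by themselves.
- screw_1: Steel feed screw lying along y on stiff rubber pads (it gives 1 mm per 20 N downward, else fixed); thread 32 mm outside, 22 mm at the root, 120 mm long. Three screws of different pitch (one leaf for each): one of them, not always the same, lies in the gauge bed, the others are spares on the stand behind. Origin on the worktop below its middle; where its crests lie is not known.
- screw_2: Steel feed screw lying along y on stiff rubber pads (it gives 1 mm per 20 N downward, else fixed); thread 32 mm outside, 22 mm at the root, 120 mm long. Three screws of different pitch (one leaf for each): one of them, not always the same, lies in the gauge bed, the others are spares on the stand behind. Origin on the worktop below its middle; where its crests lie is not known.
- screw_3: Steel feed screw lying along y on stiff rubber pads (it gives 1 mm per 20 N downward, else fixed); thread 32 mm outside, 22 mm at the root, 120 mm long. Three screws of different pitch (one leaf for each): one of them, not always the same, lies in the gauge bed, the others are spares on the stand behind. Origin on the worktop below its middle; where its crests lie is not known.
- leaf_rack: Fixed grey rack block 50 x 250 x 30 mm, turned at random; origin at the centre of its underside, length along its y. Three slots, 70 (y) by 16 mm (x), 22 mm deep (floor 8 mm above the origin), at y = -78, 0, +78 mm, x = 0. A leaf stands in each at the start, teeth down, tab point 66 mm above the origin. Any leaf may stand in any slot.
- leaf_a_grip (a point): Middle of the grip tab (34 x 10 mm, along leaf y, x) of a loose aluminium gauge leaf, 58 mm above its tooth tips, 22 mm below its top. Below the tab a comb plate 62 mm long (y), 10 thick (x), 32 high, with 7 downward round-tipped teeth 9 mm apart, 5.5 deep; z up, 90 g. The leaves differ only in their teeth. Starts in any rack slot, parallel to the rack. Which leaf fits varies.
- leaf_b_grip (a point): Middle of the grip tab (34 x 10 mm, along leaf y, x) of a loose aluminium gauge leaf, 58 mm above its tooth tips, 22 mm below its top. Below the tab a comb plate 62 mm long (y), 10 thick (x), 32 high, with 5 downward round-tipped teeth 11 mm apart, 5.5 deep; z up, 90 g. The leaves differ only in their teeth. Starts in any rack slot, parallel to the rack. Which leaf fits varies.
- leaf_c_grip (a point): Middle of the grip tab (34 x 10 mm, along leaf y, x) of a loose aluminium gauge leaf, 58 mm above its tooth tips, 22 mm below its top. Below the tab a comb plate 62 mm long (y), 10 thick (x), 32 high, with 5 downward round-tipped teeth 13 mm apart, 5.5 deep; z up, 90 g. The leaves differ only in their teeth. Starts in any rack slot, parallel to the rack. Which leaf fits varies.
- beaker: Clear beaker 58 mm across, 70 mm high, bystander; origin under its centre.
- sample_pot_0: Small white pot with yellow cap, 29 mm across, 46 mm high, bystander; origin under its centre.
Mind the look-alikes: they are no part of the job. Leave any green or orange look-alike of the part that bears leaf_a_grip alone.

How it is judged:
On the way:
1. a leaf is fully home in the thread between the guide posts and is pressed down on it with more than 3 N ((((z of leaf_a_grip in the frame of gauge_bed between 0.095 and 0.105 m and x of leaf_a_grip in the frame of gauge_bed between -0.006 and 0.006 m and y of leaf_a_grip in the frame of gauge_bed between -0.025 and 0.025 m and angle between leaf_a_grip's own z axis and vertical below 0.15 rad) and (contact force between leaf_a and screw_1 above 3 N or contact force between leaf_a and screw_2 above 3 N or contact force between leaf_a and screw_3 above 3 N)) or ((z of leaf_b_grip in the frame of gauge_bed between 0.095 and 0.105 m and x of leaf_b_grip in the frame of gauge_bed between -0.006 and 0.006 m and y of leaf_b_grip in the frame of gauge_bed between -0.025 and 0.025 m and angle between leaf_b_grip's own z axis and vertical below 0.15 rad) and (contact force between leaf_b and screw_1 above 3 N or contact force between leaf_b and screw_2 above 3 N or contact force between leaf_b and screw_3 above 3 N)) or ((z of leaf_c_grip in the frame of gauge_bed between 0.095 and 0.105 m and x of leaf_c_grip in the frame of gauge_bed between -0.006 and 0.006 m and y of leaf_c_grip in the frame of gauge_bed between -0.025 and 0.025 m and angle between leaf_c_grip's own z axis and vertical below 0.15 rad) and (contact force between leaf_c and screw_1 above 3 N or contact force between leaf_c and screw_2 above 3 N or contact force between leaf_c and screw_3 above 3 N)))), for 0.1 s.
At the end, for the whole second after the job is handed in: One leaf stands released between the guide posts, fully home (tab point within 2 mm of full-home height and 25 mm of the bed's middle, upright within 0.15 rad); the other two stand down in rack slots (tab point 60 to 70 mm above the rack's origin, upright within 0.28 rad); all at rest ((((z of leaf_a_grip in the frame of gauge_bed between 0.095 and 0.105 m and x of leaf_a_grip in the frame of gauge_bed between -0.006 and 0.006 m and y of leaf_a_grip in the frame of gauge_bed between -0.025 and 0.025 m and angle between leaf_a_grip's own z axis and vertical below 0.15 rad) and (z of leaf_b_grip in the frame of leaf_rack between 0.06 and 0.07 m and x of leaf_b_grip in the frame of leaf_rack between -0.012 and 0.012 m and y of leaf_b_grip in the frame of leaf_rack between -0.09 and 0.09 m and angle between leaf_b_grip's own z axis and vertical below 0.28 rad) and (z of leaf_c_grip in the frame of leaf_rack between 0.06 and 0.07 m and x of leaf_c_grip in the frame of leaf_rack between -0.012 and 0.012 m and y of leaf_c_grip in the frame of leaf_rack between -0.09 and 0.09 m and angle between leaf_c_grip's own z axis and vertical below 0.28 rad) and linear speed of each of leaf_a, leaf_b, leaf_c below 0.02 m/s) or ((z of leaf_b_grip in the frame of gauge_bed between 0.095 and 0.105 m and x of leaf_b_grip in the frame of gauge_bed between -0.006 and 0.006 m and y of leaf_b_grip in the frame of gauge_bed between -0.025 and 0.025 m and angle between leaf_b_grip's own z axis and vertical below 0.15 rad) and (z of leaf_a_grip in the frame of leaf_rack between 0.06 and 0.07 m and x of leaf_a_grip in the frame of leaf_rack between -0.012 and 0.012 m and y of leaf_a_grip in the frame of leaf_rack between -0.09 and 0.09 m and angle between leaf_a_grip's own z axis and vertical below 0.28 rad) and (z of leaf_c_grip in the frame of leaf_rack between 0.06 and 0.07 m and x of leaf_c_grip in the frame of leaf_rack between -0.012 and 0.012 m and y of leaf_c_grip in the frame of leaf_rack between -0.09 and 0.09 m and angle between leaf_c_grip's own z axis and vertical below 0.28 rad) and linear speed of each of leaf_a, leaf_b, leaf_c below 0.02 m/s) or ((z of leaf_c_grip in the frame of gauge_bed between 0.095 and 0.105 m and x of leaf_c_grip in the frame of gauge_bed between -0.006 and 0.006 m and y of leaf_c_grip in the frame of gauge_bed between -0.025 and 0.025 m and angle between leaf_c_grip's own z axis and vertical below 0.15 rad) and (z of leaf_a_grip in the frame of leaf_rack between 0.06 and 0.07 m and x of leaf_a_grip in the frame of leaf_rack between -0.012 and 0.012 m and y of leaf_a_grip in the frame of leaf_rack between -0.09 and 0.09 m and angle between leaf_a_grip's own z axis and vertical below 0.28 rad) and (z of leaf_b_grip in the frame of leaf_rack between 0.06 and 0.07 m and x of leaf_b_grip in the frame of leaf_rack between -0.012 and 0.012 m and y of leaf_b_grip in the frame of leaf_rack between -0.09 and 0.09 m and angle between leaf_b_grip's own z axis and vertical below 0.28 rad) and linear speed of each of leaf_a, leaf_b, leaf_c below 0.02 m/s))); the robot touches nothing.
It fails at once if a leaf is pressed against a screw with more than 35 N (contact force between any of leaf_a, leaf_b, leaf_c and screw_1 above 35 N or contact force between any of leaf_a, leaf_b, leaf_c and screw_2 above 35 N or contact force between any of leaf_a, leaf_b, leaf_c and screw_3 above 35 N).
It fails at once if the beaker or the pot is moved by more than 30 mm (distance of any of beaker, sample_pot_0 from where it was at the start of the episode above 0.03 m).
It also fails if it takes over 72 s, if anything falls off the work surface, if the arm or the gripper's body presses on something with over 40 N, if the wrist force passes 120 N, or if a joint passes its speed limit or range.

## Working session

There is one attempt and no reset: what is moved stays moved. The work goes in short steps, Python scripts to look and compute and a tool call to move; the robot and the scene stay as the last step left them, time stands still between calls to the robot, and variables do not carry over. Pictures are saved under pics/ and viewed, and the job is handed in when it is done.

Besides the shell and the picture viewer there is one more tool, called after "Request:" as name(argument=value, ...) on one line, values as JSON. servo_tool: Moves the arm, as the interface text tells. Its arguments: {"type":"object","properties":{"plan":{"type":"array"},"force":{"type":"number"}},"required":["plan"]}

```bash
ls -la; mkdir -p pics; python3 - <<'E'
from cell import arm,cams
import cv2
s=arm.observe(); print(s)
for n in ["side","top","wrist"]:
    im=cams.get_image(n); cv2.imwrite(f"pics/{n}0.png",im["color"][:,:,::-1])
    print(n,im["camera_matrix"].round(1).tolist(),im["camera_from_world"].round(4).tolist(),[k for k in im])
E
```

```text
total 12
drwxr-xr-x  3 agent agent 4096 Dec  5 18:10 .
drwxr-xr-x 23 root  root  4096 Dec  5 18:10 ..
drwxr-xr-x  2 agent agent 4096 Dec  5 18:10 pics
{'clock': 0.0, 'joints': array([-1.37857376,  0.4352117 ,  0.02494661,  1.57411466, -0.01157481,
        1.13399053, -0.07508573]), 'dq': array([-0.00054108,  0.00083561,  0.00195576,  0.00077823, -0.00080187,
        0.00019314, -0.00035875]), 'joint_efforts': array([-1.10800152e-04, -6.67864966e+01,  9.84363891e-01, -3.14443731e+01,
       -6.06932212e-02,  4.31277906e-02,  1.77703851e-04]), 'position': array([0.18150678, 0.597534  , 0.23394488]), 'ee_rot': array([ 2.52279722e+00,  1.87040953e+00, -1.83837841e-03]), 'force': array([-0.32470371, -1.30066353,  0.14378306]), 'ft_torque': array([0.0027851, 0.0321411, 0.0470945]), 'width': 1.0026283972538819}
side [[507.6, 0.0, 328.2], [0.0, 507.6, 249.5], [0.0, 0.0, 1.0]] [[-0.9597, 0.2809, -0.0076, 0.5819], [-0.1649, -0.5408, 0.8248, 0.035], [0.2276, 0.7929, 0.5653, -1.1376], [0.0, 0.0, 0.0, 1.0]] ['color', 'camera_matrix', 'camera_from_world']
top [[534.9, 0.0, 317.3], [0.0, 534.9, 245.7], [0.0, 0.0, 1.0]] [[-0.027, -0.9996, 0.002, -0.0211], [0.9978, -0.0269, 0.0598, -0.6067], [-0.0597, 0.0036, 0.9982, -1.2671], [0.0, 0.0, 0.0, 1.0]] ['color', 'camera_matrix', 'camera_from_world']
wrist [[401.7, 0.0, 315.5], [0.0, 401.7, 243.4], [0.0, 0.0, 1.0]] [[0.2899, 0.9571, -0.0018, -0.6229], [-0.91, 0.275, -0.3103, 0.0387], [-0.2965, 0.0916, 0.9506, -0.3927], [0.0, 0.0, 0.0, 1.0]] ['color', 'camera_matrix', 'camera_from_world']
```

View pics/top0.png

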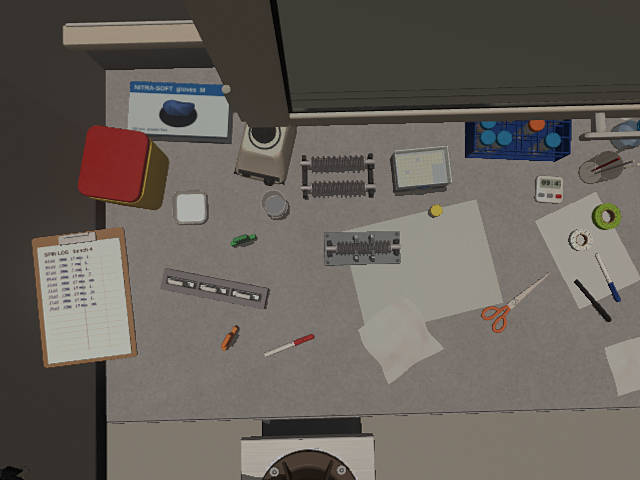

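View pics/side0.png

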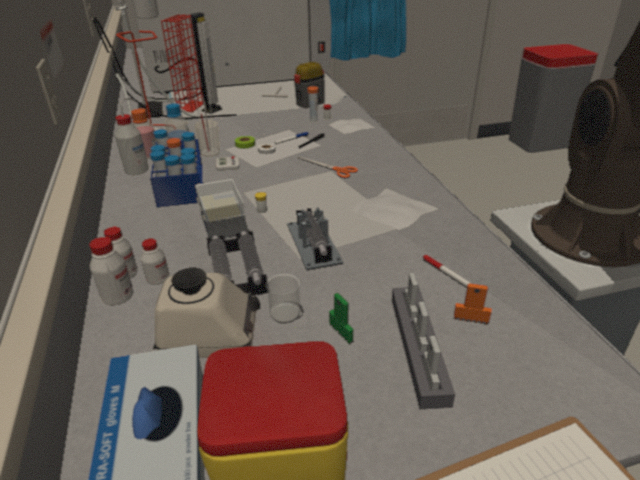

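View pics/wrist0.png

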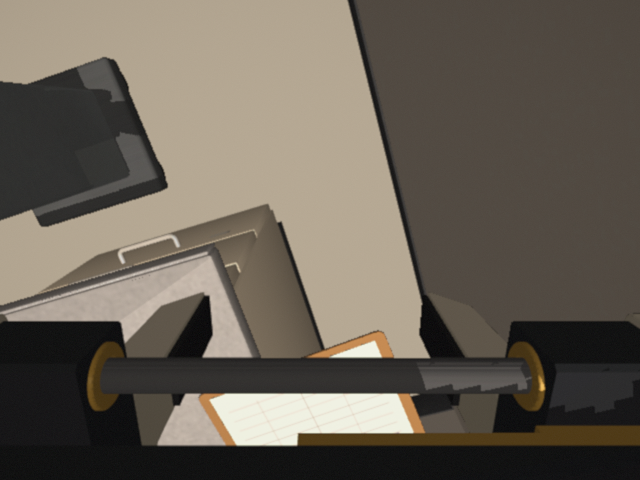

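The top view shows the rack at about (216,288), with three grey leaves at (181,282), (214,289) and (247,296). The gauge bed with its screw is at (362,248), and the spare screws are at (338,176). The look-alikes are green at (243,240) and orange at (231,337), both lying on the bench. The beaker is at (275,206) and the pot at (435,211).

```bash
cat > h.py <<'E'
import numpy as np, cv2
from scipy.spatial.transform import Rotation as R
from cell import arm,cams,finder
def ray(im,px):  # px=(col,row)
    K=im["camera_matrix"];T=im["camera_from_world"]
    u=np.array([(px[0]-K[0,2])/K[0,0],-(px[1]-K[1,2])/K[1,1],-1.0])
    Rm=T[:3,:3]; return -Rm.T@T[:3,3], Rm.T@u
def back(im,px,z):
    o,d=ray(im,px); return o+d*(z-o[2])/d[2]
def proj(im,p):
    K=im["camera_matrix"];T=im["camera_from_world"]
    c=T[:3,:3]@np.asarray(p)+T[:3,3]
    return np.array([K[0,2]+K[0,0]*c[0]/-c[2],K[1,2]-K[1,1]*c[1]/-c[2]])
def tri(imA,pa,imB,pb):
    A=[];b=[]
    o1,d1=ray(imA,pa);o2,d2=ray(imB,pb)
    M=np.zeros((3,3));v=np.zeros(3)
    for o,d in((o1,d1),(o2,d2)):
        d=d/np.linalg.norm(d);P=np.eye(3)-np.outer(d,d);M+=P;v+=P@o
    return np.linalg.solve(M,v)
def save(name,im,crop=None,scale=1):
    c=im["color"][:,:,::-1]
    if crop: x0,y0,x1,y1=crop;c=c[y0:y1,x0:x1]
    if scale!=1:c=cv2.resize(c,None,fx=scale,fy=scale,interpolation=cv2.INTER_CUBIC)
    cv2.imwrite("pics/"+name,c)
E
python3 - <<'E'
from h import *
im={n:cams.get_image(n) for n in("top","side")}
for q in ["leaf_rack","gauge_bed","leaf_a_grip","screw_1","beaker","sample_pot_0"]:
    for n in ("top","side"):
        r=finder.silhouettes(n,q)
        for d in r[:6]:
            reg=d["region"].astype(np.uint8)
            ys,xs=np.nonzero(reg)
            print(q,n,round(d["score"],2),"pt(rc)",np.round(d["point"],1),"bbox",xs.min(),ys.min(),xs.max(),ys.max(),reg.sum(), cv2.minAreaRect(np.stack([xs,ys],1).astype(np.float32)))
save("rackcrop.png",im["top"],(150,255,290,320),5)
save("bedcrop.png",im["top"],(310,220,410,275),7)
save("siderack.png",im["side"],(320,260,500,420),4)
print(arm.observe()["clock"])
E
```

```text
leaf_rack top 0.84 pt(rc) [288.  219.4] bbox 162 268 268 309 1993 ((214.08984375, 288.26873779296875), (107.48389434814453, 23.495529174804688), 11.768288612365723)
leaf_rack side 0.58 pt(rc) [366.1 422. ] bbox 393 288 453 408 2591 ((422.756103515625, 347.8049011230469), (128.24989318847656, 37.60664367675781), 75.52970886230469)
gauge_bed top 0.67 pt(rc) [252.6 361.7] bbox 324 231 400 265 1833 ((361.8847961425781, 247.6214599609375), (33.0148811340332, 75.92108154296875), 88.49256896972656)
gauge_bed top 0.3 pt(rc) [161.1 339.8] bbox 301 156 374 168 687 ((337.50750732421875, 161.82937622070312), (11.360703468322754, 73.09476470947266), 88.69805145263672)
gauge_bed side 0.74 pt(rc) [241.3 310.1] bbox 287 208 342 269 1813 ((313.0735168457031, 238.42428588867188), (65.50376892089844, 41.010643005371094), 70.70995330810547)
leaf_a_grip top 0.63 pt(rc) [296.9 248.3] bbox 233 291 259 299 151 ((245.86541748046875, 295.173095703125), (26.867910385131836, 6.275716304779053), 11.309932708740234)
leaf_a_grip top 0.56 pt(rc) [337.7 229.1] bbox 222 325 238 349 158 ((229.27938842773438, 336.86764
[... 1746 characters left out ...]
.0, 25.0), 90.0)
beaker side 0.68 pt(rc) [299.8 283.3] bbox 266 274 300 323 1470 ((283.5641784667969, 298.46240234375), (49.689693450927734, 33.25950241088867), 86.18592071533203)
beaker side 0.47 pt(rc) [201.6 261.3] bbox 255 192 267 212 217 ((260.9970397949219, 201.96176147460938), (20.477964401245117, 11.351081848144531), 85.60128784179688)
beaker side 0.24 pt(rc) [296.8 413.3] bbox 405 273 417 317 449 ((411.0, 295.0), (44.0, 12.0), 90.0)
sample_pot_0 top 0.7 pt(rc) [211.2 433.9] bbox 428 204 442 217 162 ((435.0000305175781, 210.5), (12.020814895629883, 14.849241256713867), 45.0)
sample_pot_0 side 0.47 pt(rc) [203.5 259.9] bbox 256 192 267 212 236 ((261.5, 202.0), (20.0, 11.0), 90.0)
0.85
```

View pics/rackcrop.png

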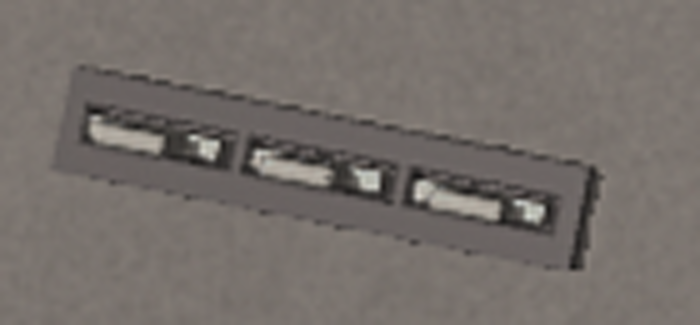

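View pics/bedcrop.png

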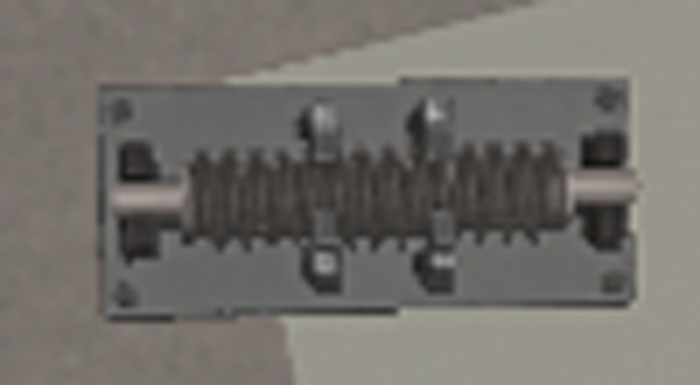

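View pics/siderack.png

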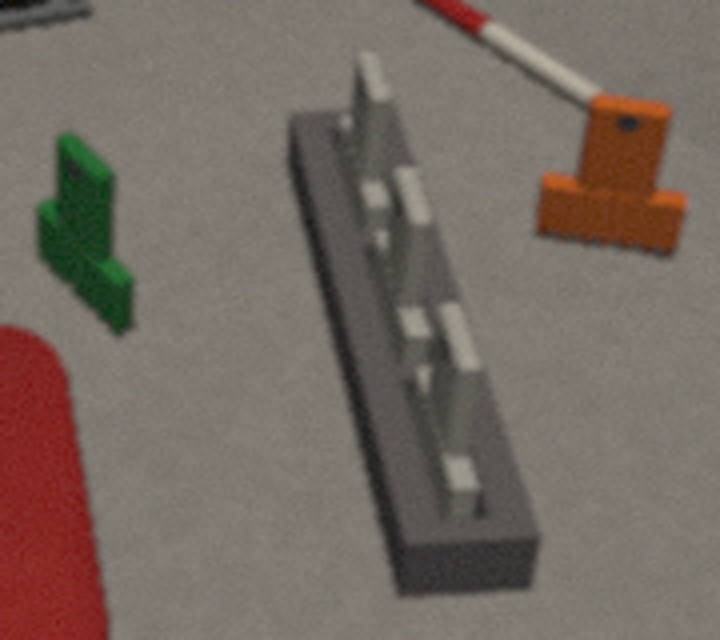

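```bash
python3 - <<'E'
from h import *
im={n:cams.get_image(n) for n in("top","side")}
t=im["top"]
def c(x,y): return (150+x/5-0.4,255+y/5-0.4)
# slots corners (top z=.03)
P={k:back(t,c(*v),0.03)[:2] for k,v in dict(TL=(80,66),TR=(590,163),BR=(571,268),BL=(52,172)).items()}
for k,v in P.items(): print(k,v.round(4))
print("ctr",np.mean(list(P.values()),0), np.linalg.norm(P["TL"]-P["TR"]),np.linalg.norm(P["BL"]-P["BR"]),np.linalg.norm(P["TL"]-P["BL"]),np.linalg.norm(P["TR"]-P["BR"]))
d=P["TL"]-P["TR"]+P["BL"]-P["BR"];print("ang of rack y dir",np.degrees(np.arctan2(-d[0],d[1])))
for n,(x,y) in dict(tab0=(128,132),tab1=(293,166),tab2=(462,200)).items():
    print(n,back(t,c(x,y),0.088).round(4))
def b(x,y): return (310+x/7-0.4,220+y/7-0.4)
Q=[back(t,b(*v),0.008) for v in [(98,86),(628,78),(634,305),(105,318)]]
print("bed",np.round(Q,4),np.mean(Q,0))
# posts tops z .078?
for v in [(322,115),(436,112),(322,265),(437,265)]: print("post",back(t,b(*v),0.078).round(4))
s=im["side"]
save("sidebed.png",s,(270,195,350,275),7)
E
```

```text
TL [0.5624 0.3239]
TR [0.5099 0.0829]
BR [0.4607 0.093 ]
BL [0.5126 0.3376]
ctr [0.51136958 0.20934664] 0.24659517964689584 0.2501061301513364 0.05166956278415856 0.050251114054692854
ang of rack y dir -12.126226212665994
tab0 [0.5304 0.2862 0.088 ]
tab1 [0.5131 0.2119 0.088 ]
tab2 [0.4957 0.1358 0.088 ]
bed [[ 0.6396 -0.0537  0.008 ]
 [ 0.6375 -0.2374  0.008 ]
 [ 0.5588 -0.2367  0.008 ]
 [ 0.5593 -0.0539  0.008 ]] [ 0.59880056 -0.14542374  0.008     ]
post [ 0.6222 -0.1257  0.078 ]
post [ 0.6221 -0.163   0.078 ]
post [ 0.573  -0.1241  0.078 ]
post [ 0.572  -0.1617  0.078 ]
```

View pics/sidebed.png

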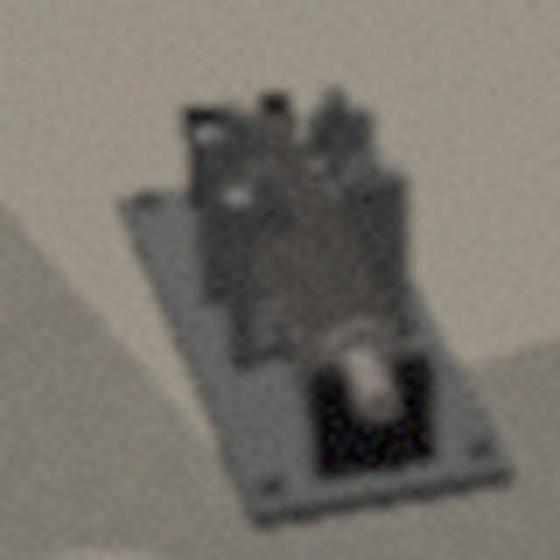

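```bash
python3 - <<'E'
from h import *
t=cams.get_image("top"); g=cv2.cvtColor(t["color"],cv2.COLOR_RGB2GRAY).astype(np.float32)
# spares centers from silhouettes
S={"bed":(0.598,-0.1445)}
for nm,px in dict(s1=(338.4,186.7),s2=(337.5,162)).items():
    p=back(t,px,0.04); S[nm]=p[:2]
print(S)
for nm,(cx,cy) in S.items():
    best={}
    spec=0; fr=np.linspace(1/16,1/7,400)
    for dx in np.linspace(-0.017,0.017,18):
        z=0.034+np.sqrt(max(0,.016**2-dx**2))
        ys=np.arange(-0.055,0.055,0.0005)
        pts=np.array([proj(t,(cx+dx,cy+y,z)) for y in ys],np.float32)
        v=cv2.remap(g,pts[None,:,0],pts[None,:,1],cv2.INTER_CUBIC)[0]
        m=np.ones(len(ys),bool)
        if nm=="bed": m=(abs(abs(ys)-0.019)>0.006)
        A=np.polyfit(ys[m],v[m],3); w=(v-np.polyval(A,ys))*m*np.hanning(len(ys))
        spec=spec+abs(np.exp(-2j*np.pi*fr[:,None]*ys*1000)@w)**2
    i=[k for k in range(1,399) if spec[k]>spec[k-1] and spec[k]>spec[k+1]]
    i=sorted(i,key=lambda k:-spec[k])[:4]
    print(nm,[(round(1/fr[k],2),float(spec[k]/spec.max())) for k in i])
E
```

```text
{'bed': (0.598, -0.1445), 's1': array([ 0.74372227, -0.09135396]), 's2': array([ 0.80314385, -0.09095474])}
bed [(np.float64(8.88), 1.0), (np.float64(11.59), 0.40804859445995023), (np.float64(7.15), 0.18898105442056348)]
s1 [(np.float64(10.98), 1.0), (np.float64(8.41), 0.02229407151381595), (np.float64(14.09), 0.00945782983737003)]
s2 [(np.float64(13.02), 1.0), (np.float64(9.06), 0.017644446153912738), (np.float64(10.21), 0.0161541054611763), (np.float64(7.27), 0.007388846219666587)]
```

The bed's screw measures 8.9 mm pitch against 11 and 13 mm for the spares, so leaf_a (7 teeth) should be the one that fits. I'll identify it by lifting leaves and counting teeth, and confirm by the drop-in. Next I hover over the rack.

```bash
cat >> h.py <<'E'
def go(target,theta_deg,verbose=True):
    s=arm.observe(); Rm=R.from_rotvec(s["ee_rot"]).as_matrix()
    th=np.radians(theta_deg); x=np.array([np.cos(th),np.sin(th),0]);z=np.array([0,0,-1.]);y=np.cross(z,x)
    G=np.stack([x,y,z],1)
    d=Rm.T@(np.asarray(target)-s["position"]); w=R.from_matrix(Rm.T@G).as_rotvec(degrees=True)
    xa=np.degrees(np.arctan2(Rm[1,0],Rm[0,0]))
    print("t",round(s["clock"],2),"pos",s["position"].round(4),"xang",round(xa,2),"F",s["force"].round(2),"w",round(s["width"],3))
    print("shift",d.round(4),"turn",w.round(2))
E
python3 - <<'E'
from h import *
go((0.500,0.205,0.20),-12.1)
E
```

```text
t 1.0 pos [0.1816 0.598  0.2347] xang 73.11 F [ 0.56 -0.02  0.13] w 1.001
shift [-0.2836  0.4189  0.0347] turn [-0.   -0.   85.21]
```

Request:
servo_tool(plan=[[-0.284, 0.419, 0.034, 0, 0, 85.2, 0], [-0.284, 0.419, 0.034, 0, 0, 85.2, 0], [-0.284, 0.419, 0.034, 0, 0, 85.2, 0], [-0.284, 0.419, 0.034, 0, 0, 85.2, 0], [-0.284, 0.419, 0.034, 0, 0, 85.2, 0], [-0.284, 0.419, 0.034, 0, 0, 85.2, 0], [-0.284, 0.419, 0.034, 0, 0, 85.2, 0], [-0.284, 0.419, 0.034, 0, 0, 85.2, 0]], force=15)

```text
clock: 1.8
position: [0.4337, 0.2862, 0.2082]
ee_rot: [-3.139, -0.11, -0.001]
force: [1.0, 0.2, -0.3]
width: 1.0
```

```bash
python3 - <<'E'
from h import *
go((0.500,0.205,0.20),-12.1)
E
```

```text
t 1.8 pos [0.4337 0.2862 0.2082] xang 4.01 F [ 1.01  0.22 -0.32] w 1.0
shift [0.0605 0.0857 0.0082] turn [-0.05 -0.03 16.11]
```

Request:
servo_tool(plan=[[0.06, 0.085, 0.008, 0, 0, 16, 0], [0.06, 0.085, 0.008, 0, 0, 16, 0], [0.06, 0.085, 0.008, 0, 0, 16, 0], [0.06, 0.085, 0.008, 0, 0, 16, 0]])

```text
clock: 2.2
position: [0.4997, 0.2061, 0.1999]
ee_rot: [3.125, -0.323, 0.0]
force: [0.8, -0.0, 0.0]
width: 0.999
```

```bash
python3 - <<'E'
from h import *
go((0.500,0.205,0.20),-12.1)
w=cams.get_image("wrist"); save("w1.png",w)
print(w["camera_from_world"].round(4).tolist())
for k,p in dict(tab0=(0.5304,.2862,.088),tab1=(.5131,.2119,.088),tab2=(.4957,.1358,.088)).items(): print(k,proj(w,p))
E
```

```text
t 2.2 pos [0.4997 0.2061 0.1999] xang -11.8 F [ 0.77 -0.04  0.02] w 0.999
shift [ 0.0005  0.001  -0.0001] turn [ 0.02 -0.02  0.3 ]
[[0.979, -0.2038, 0.0009, -0.4462], [0.194, 0.9306, -0.3104, -0.2593], [0.0625, 0.3041, 0.9506, -0.4525], [0.0, 0.0, 0.0, 1.0]]
tab0 [339.39447699 109.97338784]
tab1 [334.67487357 228.50716192]
tab2 [331.04603487 330.22143262]
```

View pics/w1.png

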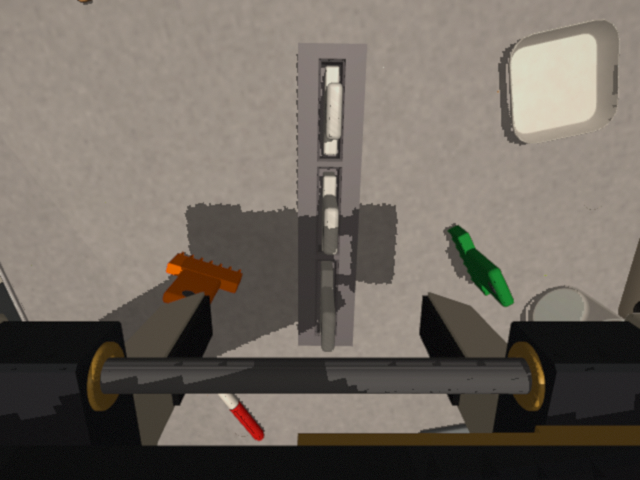

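```bash
python3 - <<'E'
import cv2
c=cv2.imread("pics/w1.png")[30:360,280:390]
c=cv2.resize(c,None,fx=5,fy=1.8*1,interpolation=cv2.INTER_CUBIC)
cv2.imwrite("pics/w1c.png",c)
c=cv2.imread("pics/w1.png")
cv2.imwrite("pics/w1d.png",cv2.resize(c[40:190,270:390],None,fx=4,fy=4,interpolation=cv2.INTER_CUBIC))
cv2.imwrite("pics/w1e.png",cv2.resize(c[165:355,270:390],None,fx=3.1,fy=3.1,interpolation=cv2.INTER_CUBIC))
E
```

```text
(no output)
```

View pics/w1d.png

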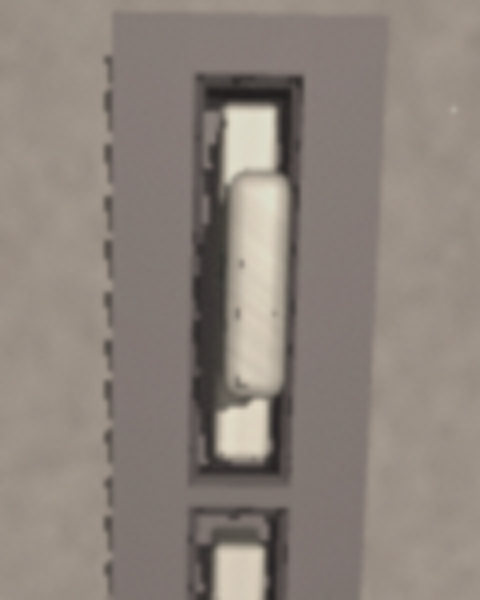

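View pics/w1e.png

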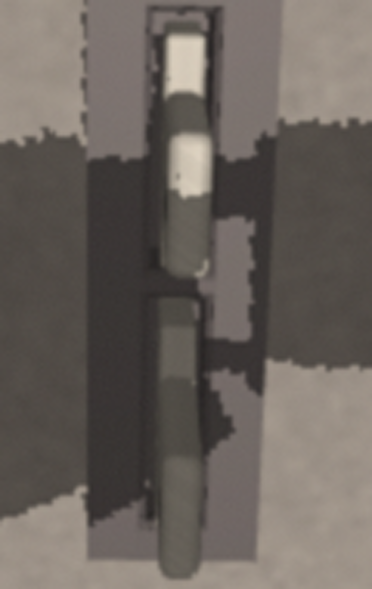

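```bash
python3 - <<'E'
from h import *
w=cams.get_image("wrist")
P=[back(w,p,0.088) for p in [(335,110.5),(331.3,230.8),(327.7,332)]]
print(np.round(P,4))
d=P[0]-P[2];print(np.degrees(np.arctan2(d[0],d[1])),np.linalg.norm(d))
# rack top corners in wrist: far-left, far-right (4x crop)
a=back(w,(270+113/4,40+14/4),.03);b=back(w,(270+388/4,40+17/4),.03)
c=back(w,(270+88/3.1,165+560/3.1),.03);e=back(w,(270+257/3.1,165+560/3.1),.03)
print(a,b,c,e,np.mean([a,b,c,e],0)); d=a+b-c-e;print(np.degrees(np.arctan2(d[0],d[1])),np.linalg.norm(d)/2,np.linalg.norm(a-b))
go((P[1][0],P[1][1],.060),-12.1)
E
```

```text
[[0.5264 0.2884 0.088 ]
 [0.5095 0.2127 0.088 ]
 [0.4922 0.1367 0.088 ]]
12.710089944818947 0.15546348740364646
[0.5116262  0.33846711 0.03      ] [0.56010311 0.32803308 0.03      ] [0.45833143 0.09437538 0.03      ] [0.50712488 0.0843718  0.03      ] [0.50929641 0.21131184 0.03      ]
12.291661541310393 0.24959815362207993 0.04958709318981525
t 2.3 pos [0.4982 0.2088 0.1998] xang -11.52 F [-0.22  0.48 -0.47] w 0.998
shift [ 0.0104 -0.006   0.1398] turn [-0.03  0.04  0.58]
```

```bash
python3 - <<'E'
from h import *
for i in range(4):
    w=cams.get_image("wrist"); s=arm.observe(); 
    T=w["camera_from_world"]; print(s["clock"],s["position"].round(4),s["ee_rot"].round(4),abs(s["dq"]).max().round(4),(-T[:3,:3].T@T[:3,3]).round(4),s["force"].round(2))
P=[back(w,p,0.088) for p in [(335,110.5),(331.3,230.8),(327.7,332)]]
save("w2.png",w,(270,40,390,350),1.9)
E
```

```text
2.35 [0.498  0.2092 0.1999] [-3.1252e+00  3.1390e-01  1.1000e-03] 0.0097 [0.5136 0.2906 0.3501] [-0.74  0.16 -0.31]
2.4 [0.498  0.2093 0.1999] [-3.1253e+00  3.1330e-01  9.0000e-04] 0.004 [0.5134 0.291  0.3501] [-0.35 -0.5   0.16]
2.45 [0.4981 0.2092 0.2   ] [-3.1252e+00  3.1370e-01  6.0000e-04] 0.0071 [0.5133 0.2911 0.3501] [-0.67  0.27  1.12]
2.5 [0.4982 0.209  0.2   ] [-3.1253e+00  3.1430e-01  5.0000e-04] 0.0079 [0.5134 0.291  0.3502] [0.34 0.08 0.75]
```

```bash
python3 - <<'E'
from h import *
T=np.array([[0.979, -0.2038, 0.0009, -0.4462], [0.194, 0.9306, -0.3104, -0.2593], [0.0625, 0.3041, 0.9506, -0.4525],[0,0,0,1]])
w=cams.get_image("wrist")
im=dict(camera_matrix=w["camera_matrix"],camera_from_world=T)
P=np.array([back(im,p,0.088) for p in [(335,110.5),(331.3,230.8),(327.7,332)]]);print(P.round(4))
c=[back(im,p,.03) for p in [(270+113/4,40+14/4),(270+388/4,40+17/4),(270+88/3.1,165+560/3.1),(270+257/3.1,165+560/3.1)]]
print(np.mean(c,0)); d=c[0]+c[1]-c[2]-c[3];print(np.degrees(np.arctan2(d[0],d[1])))
r=finder.silhouettes("wrist","leaf_rack")
for d in r[:2]:
    ys,xs=np.nonzero(d["region"]);print(d["score"],xs.min(),xs.max(),ys.min(),ys.max())
    print(cv2.minAreaRect(np.stack([xs,ys],1).astype(np.float32)))
go((P[1][0],P[1][1],.060),-12.3)
# predicted vs observed: annotate P and rack center slots
for p in P:
    u=proj(w,p); cv2.circle(w["color"],(int(round(u[0])),int(round(u[1]))),2,(255,0,0),-1)
save("w3.png",w,(260,30,400,350),1.8)
E
```

```text
[[0.5276 0.2865 0.088 ]
 [0.5105 0.2108 0.088 ]
 [0.493  0.1348 0.088 ]]
[0.51035457 0.20937265 0.03      ]
12.468460702537257
0.95 300 370 47 348
((332.1029357910156, 197.7425537109375), (68.33052825927734, 301.3937683105469), 1.569354772567749)
t 2.6 pos [0.4985 0.2085 0.2   ] xang -11.54 F [ 0.23 -0.17  1.09] w 0.998
shift [ 0.0114 -0.0046  0.14  ] turn [-0.02  0.01  0.76]
```

View pics/w3.png

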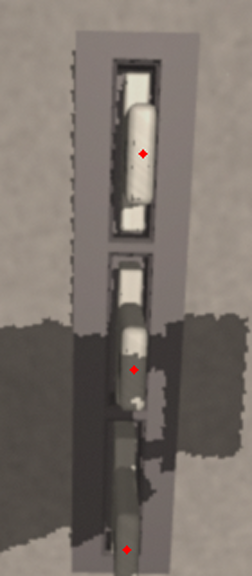

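```bash
python3 - <<'E'
from h import *
go((0.493,.1348,.060),-12.4)
t=cams.get_image("top")
for n,p in dict(green=(243,240),orange=(231,337)).items(): print(n,back(t,p,.05))
E
```

```text
t 2.6 pos [0.4985 0.2085 0.2   ] xang -11.54 F [ 0.23 -0.17  1.09] w 0.998
shift [0.0094 0.0733 0.14  ] turn [-0.02  0.01  0.86]
green [0.62206072 0.13635857 0.05      ]
orange [0.39739281 0.16838919 0.05      ]
```

Request:
servo_tool(plan=[[0.009, 0.073, 0.03, 0, 0, 0.8, 0.4], [0.009, 0.073, 0.05, 0, 0, 0.8, 0.4], [0.009, 0.073, 0.05, 0, 0, 0.8, 0.4], [0.009, 0.073, 0.095, 0, 0, 0.8, 0.4], [0.009, 0.073, 0.125, 0, 0, 0.8, 0.4], [0.009, 0.073, 0.14, 0, 0, 0.8, 0.4], [0.009, 0.073, 0.14, 0, 0, 0.8, 0.4], [0.009, 0.073, 0.14, 0, 0, 0.8, 0.4]])

```text
clock: 3.45
position: [0.4934, 0.1348, 0.0604]
ee_rot: [-3.123, 0.34, -0.0]
force: [-0.1, 0.5, -0.0]
width: 0.6
```

```bash
python3 - <<'E'
from h import *
go((0.493,.1348,.060),-12.4)
w=cams.get_image("wrist");save("w4.png",w)
E
```

```text
t 3.45 pos [0.4934 0.1348 0.0604] xang -12.42 F [-0.06  0.49 -0.03] w 0.6
shift [-0.0003  0.0001  0.0004] turn [-0.01 -0.01 -0.02]
```

View pics/w4.png

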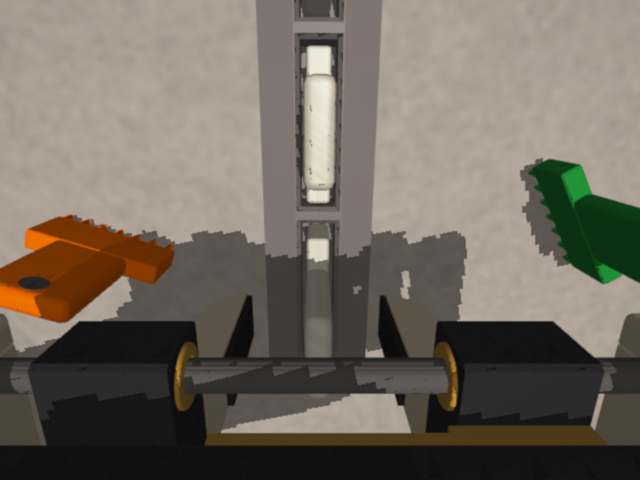

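Request:
servo_tool(plan=[[0, 0, 0, 0, 0, 0, 1], [0, 0, 0, 0, 0, 0, 1], [0, 0, 0, 0, 0, 0, 1], [0, 0, 0, 0, 0, 0, 1], [0, 0, -0.03, 0, 0, 0, 1], [0, 0, -0.06, 0, 0, 0, 1], [0, 0, -0.09, 0, 0, -8.5, 1], [0, 0, -0.12, 0, 0, -17, 1]], force=25)

```text
clock: 4.3
position: [0.4928, 0.1341, 0.1812]
ee_rot: [3.138, 0.134, 0.0]
force: [-0.3, 0.7, -0.3]
width: 0.011
```

Request:
servo_tool(plan=[[0, 0, 0, 0, 0, -8.5, 1], [0, 0, 0, 0, 0, -17, 1], [0, 0, 0, 0, 0, -25.5, 1], [0, 0, 0, 0, 0, -34, 1], [0, 0, 0, 0, 0, -42, 1], [0, 0, 0, 0, 0, -42, 1]])

```text
clock: 4.9
position: [0.4929, 0.134, 0.18]
ee_rot: [-2.885, -1.244, -0.0]
force: [0.2, -0.6, -0.1]
width: 0.003
```

```bash
python3 - <<'E'
from h import *
go((0.493,.1348,.060),-12.4)
s=cams.get_image("side");u=proj(s,arm.observe()["position"]).astype(int);print(u)
save("s1.png",s,(u[0]-70,u[1]-40,u[0]+70,u[1]+80),5)
save("s1full.png",s)
E
```

```text
t 4.9 pos [0.4929 0.134  0.18  ] xang 46.66 F [ 0.17 -0.63 -0.1 ] w 0.003
shift [ 0.0006 -0.0005  0.12  ] turn [-1.000e-02 -1.000e-02  5.906e+01]
[418 231]
```

View pics/s1.png

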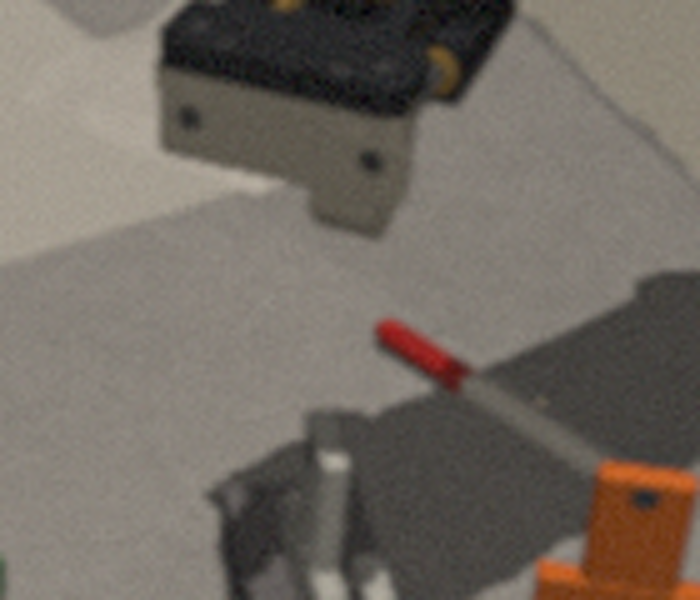

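View pics/s1full.png

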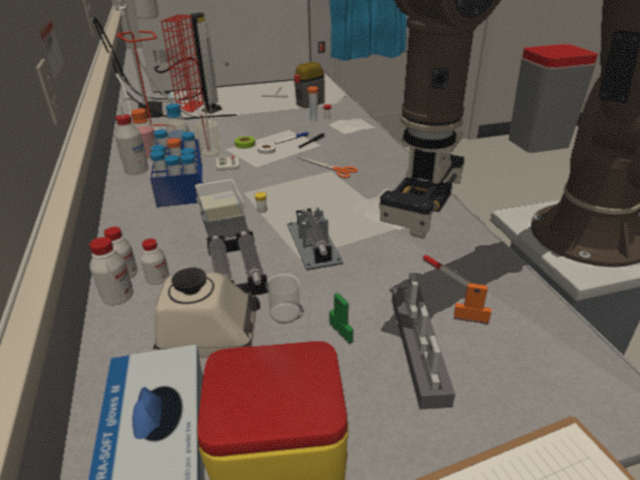

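The leaf is still standing in its slot because I lifted before the fingers had closed. I'll go back, close fully and check the width before lifting.

Request:
servo_tool(plan=[[0, 0, 0, 0, 0, 8.5, 0.65], [0, 0, 0, 0, 0, 17, 0.65], [0, 0, 0, 0, 0, 25.5, 0.65], [0, 0, 0, 0, 0, 34, 0.65], [0, 0, 0, 0, 0, 42.5, 0.65], [0, 0, 0, 0, 0, 51, 0.65], [0, 0, 0, 0, 0, 59, 0.65], [0, 0, 0, 0, 0, 59, 0.65]])

```text
clock: 5.75
position: [0.4929, 0.1344, 0.1799]
ee_rot: [3.122, -0.35, 0.0]
force: [-0.6, -0.0, -0.8]
width: 0.349
```

```bash
python3 - <<'E'
from h import *
go((0.493,.1348,.060),-12.4)
E
```

```text
t 5.75 pos [0.4929 0.1344 0.1799] xang -12.78 F [-0.6  -0.05 -0.79] w 0.349
shift [ 0.     -0.0004  0.1199] turn [ 0.01 -0.   -0.38]
```

Request:
servo_tool(plan=[[0, 0, 0.05, 0, 0, 0, 0.65], [0, 0, 0.095, 0, 0, 0, 0.65], [0, 0, 0.12, 0, 0, 0, 0.65], [0, 0, 0.12, 0, 0, 0, 1], [0, 0, 0.12, 0, 0, 0, 1], [0, 0, 0.12, 0, 0, 0, 1], [0, 0, 0.12, 0, 0, 0, 1], [0, 0, 0.12, 0, 0, 0, 1]], force=25)

```text
clock: 6.55
position: [0.4943, 0.1346, 0.0615]
ee_rot: [-3.121, 0.34, -0.004]
force: [-0.5, -0.8, 8.4]
width: 0.109
```

Request:
servo_tool(plan=[[0, 0, -0.03, 0, 0, 0, 1], [0, 0, -0.06, 0, 0, 0, 1], [0, 0, -0.09, 0, 0, -8.5, 1], [0, 0, -0.12, 0, 0, -17, 1], [0, 0, -0.12, 0, 0, -25.5, 1], [0, 0, -0.12, 0, 0, -34, 1], [0, 0, -0.12, 0, 0, -42.5, 1], [0, 0, -0.12, 0, 0, -51, 1]])

```text
clock: 7.35
position: [0.4929, 0.1343, 0.1807]
ee_rot: [-2.962, -1.046, -0.002]
force: [0.2, 0.1, -1.4]
width: 0.107
```

```bash
python3 - <<'E'
from h import *
go((0.493,.1348,.060),-12.4)
s=cams.get_image("side");u=proj(s,arm.observe()["position"]).astype(int);print(u)
save("s2.png",s,(u[0]-60,u[1]-40,u[0]+60,u[1]+80),5)
E
```

```text
t 7.35 pos [0.4929 0.1343 0.1807] xang 38.91 F [ 0.18  0.06 -1.43] w 0.107
shift [ 0.0002 -0.0004  0.1207] turn [-2.000e-02 -6.000e-02  5.131e+01]
[418 230]
```

View pics/s2.png

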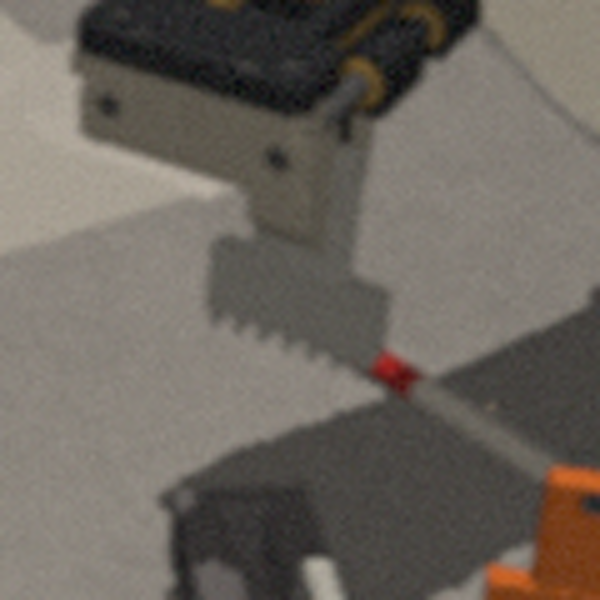

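```bash
python3 - <<'E'
import cv2
c=cv2.imread("pics/s2.png")[280:400,190:410]
cv2.imwrite("pics/s2z.png",cv2.resize(c,None,fx=3.5,fy=3.5,interpolation=cv2.INTER_CUBIC))
E
```

```text
(no output)
```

View pics/s2z.png

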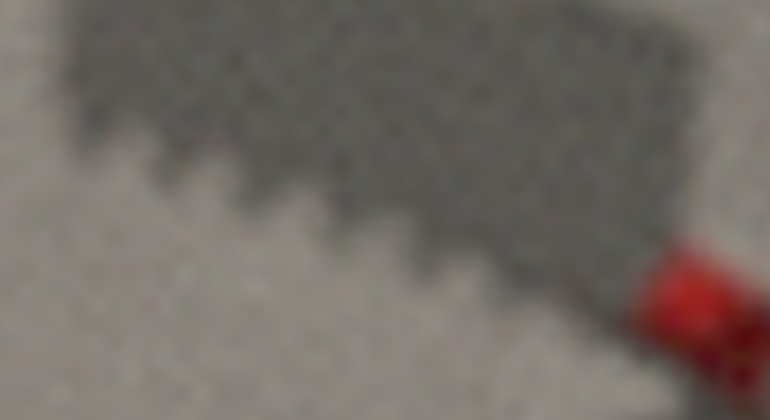

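The lifted leaf shows 7 teeth about 9 mm apart, running from its left edge at x≈85 to 590 in the crop, so it is leaf_a. Its pitch matches the screw in the bed. I'll carry it over the bed.

```bash
python3 - <<'E'
from h import *
go((0.598,-.1445,.180),0)
E
```

```text
t 7.4 pos [0.4929 0.1342 0.1807] xang 39.43 F [ 0.51 -0.26 -1.2 ] w 0.108
shift [-0.0958  0.282   0.0007] turn [-0.   -0.06 39.43]
```

Request:
servo_tool(plan=[[-0.016, 0.047, 0, 0, 0, 6.6, 1], [-0.032, 0.094, 0, 0, 0, 13.2, 1], [-0.048, 0.141, 0, 0, 0, 19.8, 1], [-0.064, 0.188, 0, 0, 0, 26.4, 1], [-0.08, 0.235, 0, 0, 0, 33, 1], [-0.096, 0.282, 0, 0, 0, 39.4, 1], [-0.096, 0.282, 0, 0, 0, 39.4, 1], [-0.096, 0.282, 0, 0, 0, 39.4, 1]])

```text
clock: 8.2
position: [0.5935, -0.1477, 0.1801]
ee_rot: [3.141, -0.031, -0.0]
force: [-0.8, 1.4, -0.5]
width: 0.108
```

```bash
python3 - <<'E'
from h import *
w=cams.get_image("wrist")
go((0.598,-.1445,.180),0)
save("w5.png",w)
s=cams.get_image("side");u=proj(s,arm.observe()["position"]).astype(int)
save("s3.png",s,(u[0]-50,u[1]-40,u[0]+50,u[1]+80),5)
go((0.598,-.1445,.180),0)
E
```

```text
t 8.25 pos [ 0.5935 -0.1458  0.18  ] xang -0.95 F [ 0.34  0.98 -0.78] w 0.11
shift [ 0.0045 -0.0014 -0.    ] turn [-0.03  0.01 -0.95]
t 8.3 pos [ 0.5935 -0.1448  0.1799] xang -0.84 F [-0.42  0.28 -1.15] w 0.107
shift [ 0.0045 -0.0004 -0.0001] turn [-0.06  0.02 -0.84]
```

View pics/w5.png

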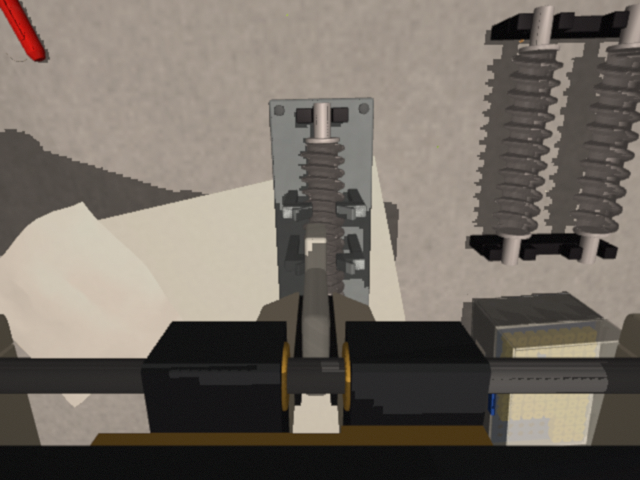

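View pics/s3.png

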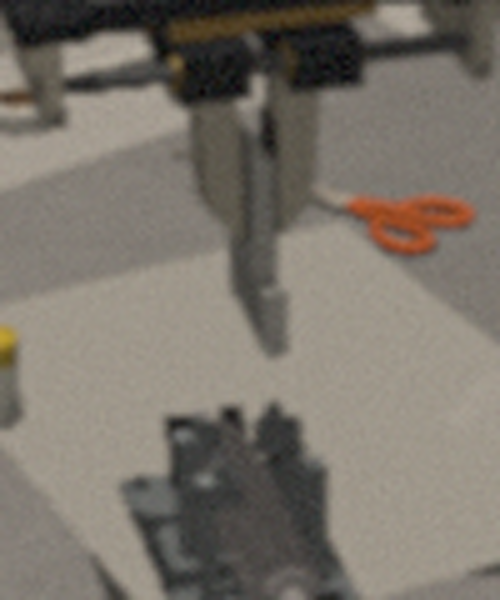

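```bash
python3 - <<'E'
import cv2
c=cv2.imread("pics/w5.png")[90:300,255:395]
cv2.imwrite("pics/w5z.png",cv2.resize(c,None,fx=2.8*1.9/1.9,fy=2.8,interpolation=cv2.INTER_CUBIC))
c=cv2.imread("pics/w5.png")[180:300,265:385]
cv2.imwrite("pics/w5y.png",cv2.resize(c,None,fx=5,fy=5,interpolation=cv2.INTER_CUBIC))
E
```

```text
(no output)
```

View pics/w5y.png

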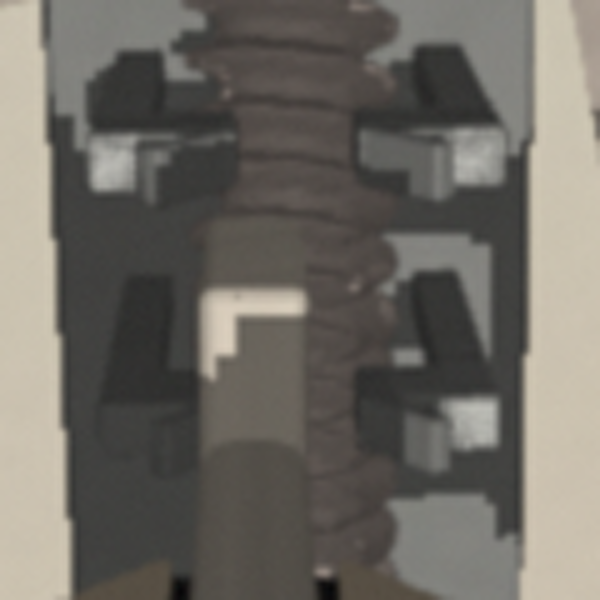

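View pics/w5z.png

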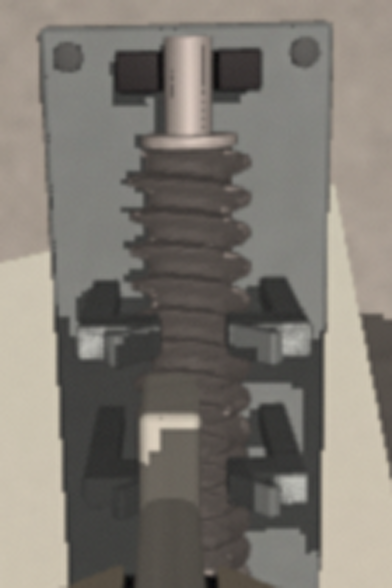

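```bash
python3 - <<'E'
from h import *
w=cams.get_image("wrist"); s=arm.observe(); print(s["position"])
for n,p,z in [("far posts",(324.3,212),.078),("near",(325.1,264),.078),("bed far L",(270,100.5),.008),("bed far R",(373,98.5),.008),("screw far end axis",(255+187/2.8,90+140/2.8),.034),("comb far top",(315.8,238.5),s["position"][2]+.0045-.026)]:
    print(n,back(w,p,z).round(4))
go((0.598,-.1445,.180),0)
save("w6.png",w,(255,90,395,300),2.8)
E
```

```text
[ 0.59353477 -0.14437158  0.17995308]
far posts [ 0.5981 -0.1221  0.078 ]
near [ 0.5984 -0.1579  0.078 ]
bed far L [ 0.559 -0.052  0.008]
bed far R [ 0.6368 -0.0517  0.008 ]
screw far end axis [ 0.5975 -0.0799  0.034 ]
comb far top [ 0.5927 -0.1149  0.1585]
t 8.35 pos [ 0.5935 -0.1444  0.18  ] xang -0.77 F [-0.47  0.07 -2.09] w 0.106
shift [ 0.0045  0.0001 -0.    ] turn [-0.06  0.01 -0.77]
```

View pics/w6.png

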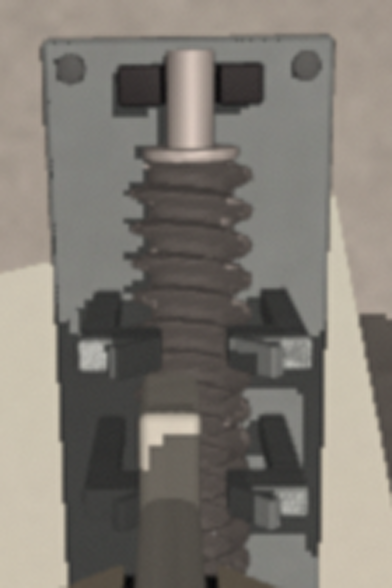

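Request:
servo_tool(plan=[[0.005, 0, 0, 0, 0, -0.8, 1], [0.005, 0, 0, 0, 0, -0.8, 1], [0.005, 0, 0.02, 0, 0, -0.8, 1], [0.005, 0, 0.04, 0, 0, -0.8, 1], [0.005, 0, 0.055, 0, 0, -0.8, 1], [0.005, 0, 0.055, 0, 0, -0.8, 1], [0.005, 0, 0.055, 0, 0, -0.8, 1]])

```text
clock: 9.05
position: [0.5988, -0.1461, 0.1251]
ee_rot: [3.142, -0.001, -0.0]
force: [-0.4, -0.0, -0.9]
width: 0.108
```

```bash
python3 - <<'E'
from h import *
go((0.5985,-.1445,.107),0)
w=cams.get_image("wrist");save("w7.png",w,(255,120,395,330),2.8)
s=cams.get_image("side");u=proj(s,arm.observe()["position"]).astype(int)
save("s4.png",s,(u[0]-50,u[1]-40,u[0]+50,u[1]+80),5)
E
```

```text
t 9.05 pos [ 0.5988 -0.1461  0.1251] xang -0.04 F [-0.4  -0.05 -0.95] w 0.108
shift [-0.0003 -0.0016  0.0181] turn [ 0.    0.01 -0.04]
```

View pics/w7.png

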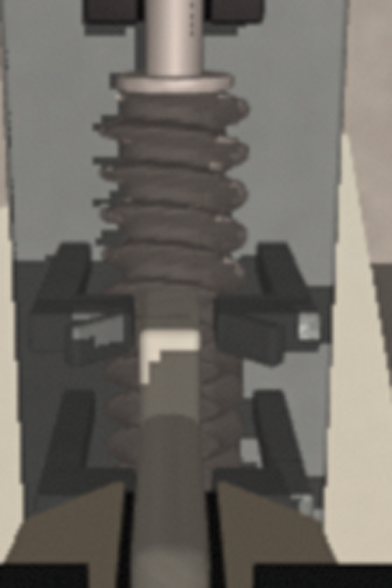

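View pics/s4.png

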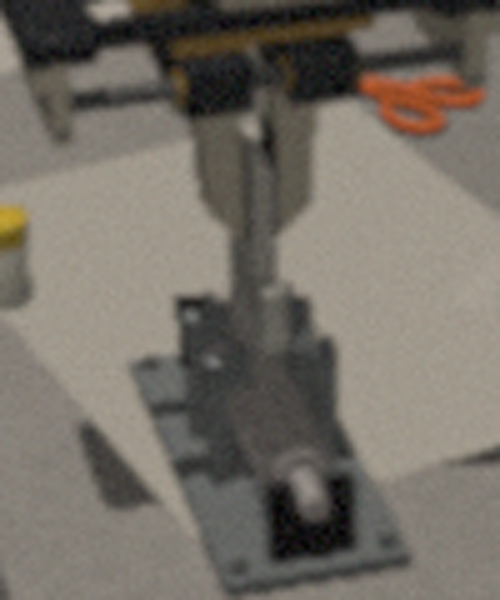

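Request:
servo_tool(plan=[[0.001, 0, 0.009, 0, 0, 0, 1], [0.001, 0, 0.018, 0, 0, 0, 1], [0.001, 0, 0.018, 0, 0, 0, 1], [0.001, 0, 0.018, 0, 0, 0, 1]])

```text
clock: 9.55
position: [0.5993, -0.1462, 0.1065]
ee_rot: [-3.141, 0.002, 0.001]
force: [0.0, 0.1, -1.8]
width: 0.11
```

```bash
python3 - <<'E'
from h import *
go((0.5985,-.1445,.107),0)
E
```

```text
t 9.55 pos [ 0.5993 -0.1462  0.1065] xang -0.06 F [ 0.01  0.07 -1.79] w 0.11
shift [-0.0008 -0.0017 -0.0005] turn [-0.01  0.05 -0.06]
```

Nothing is touching sideways. Next I go down 1 mm at a time and watch the force.

Request:
servo_tool(plan=[[0, 0, 0.001, 0, 0, 0, 1], [0, 0, 0.002, 0, 0, 0, 1], [0, 0, 0.002, 0, 0, 0, 1]])

```text
clock: 9.85
position: [0.5997, -0.1462, 0.1049]
ee_rot: [-3.142, 0.001, -0.0]
force: [0.4, -0.4, -0.6]
width: 0.109
```

Request:
servo_tool(plan=[[0, 0, 0.001, 0, 0, 0, 1], [0, 0, 0.001, 0, 0, 0, 1]])

```text
clock: 10.05
position: [0.5996, -0.1461, 0.1039]
ee_rot: [-3.141, 0.001, 0.0]
force: [-0.0, 0.5, -1.2]
width: 0.107
```

Request:
servo_tool(plan=[[0, 0, 0.0007, 0, 0, 0, 1], [0, 0, 0.0007, 0, 0, 0, 1]])

```text
clock: 10.25
position: [0.5996, -0.1462, 0.1031]
ee_rot: [-3.141, 0.001, 0.0]
force: [0.5, 0.1, -1.5]
width: 0.107
```

Request:
servo_tool(plan=[[0, 0, 0.0007, 0, 0, 0, 1], [0, 0, 0.0007, 0, 0, 0, 1]])

```text
clock: 10.45
position: [0.5997, -0.1462, 0.1025]
ee_rot: [3.142, -0.001, 0.0]
force: [-0.4, 0.6, -1.3]
width: 0.109
```

Request:
servo_tool(plan=[[0, 0, 0.0007, 0, 0, 0, 1], [0, 0, 0.0007, 0, 0, 0, 1]])

```text
clock: 10.65
position: [0.5998, -0.1465, 0.102]
ee_rot: [3.141, -0.002, 0.001]
force: [0.1, -0.5, -0.1]
width: 0.104
```

Request:
servo_tool(plan=[[0, 0, 0.0007, 0, 0, 0, 1], [0, 0, 0.0007, 0, 0, 0, 1]])

```text
clock: 10.85
position: [0.5999, -0.1468, 0.1013]
ee_rot: [3.141, -0.002, 0.001]
force: [0.1, -1.8, 1.0]
width: 0.107
```

Request:
servo_tool(plan=[[0, 0.0007, 0.0005, 0, 0, 0, 1], [0, 0.0007, 0.0005, 0, 0, 0, 1]])

```text
clock: 11.05
position: [0.5997, -0.1471, 0.1005]
ee_rot: [3.141, -0.002, 0.0]
force: [-0.2, -2.5, -0.7]
width: 0.107
```

Request:
servo_tool(plan=[[0, 0.0007, 0.0005, 0, 0, 0, 1], [0, 0.0007, 0.0005, 0, 0, 0, 1]])

```text
clock: 11.25
position: [0.5994, -0.1472, 0.0998]
ee_rot: [-3.141, 0.001, 0.001]
force: [-0.5, -0.8, -0.8]
width: 0.11
```

Request:
servo_tool(plan=[[0, 0, 0.0006, 0, 0, 0, 1], [0, 0, 0.0006, 0, 0, 0, 1]])

```text
clock: 11.45
position: [0.5995, -0.1472, 0.0993]
ee_rot: [-3.141, 0.001, 0.001]
force: [-0.4, 0.4, -0.7]
width: 0.106
```

Request:
servo_tool(plan=[[0, 0, 0.0006, 0, 0, 0, 1], [0, 0, 0.0006, 0, 0, 0, 1]])

```text
clock: 11.65
position: [0.5996, -0.1474, 0.0988]
ee_rot: [-3.141, 0.001, 0.0]
force: [0.3, -0.2, -0.6]
width: 0.107
```

Request:
servo_tool(plan=[[0, 0, 0.0006, 0, 0, 0, 1], [0, 0, 0.0006, 0, 0, 0, 1]])

```text
clock: 11.85
position: [0.5997, -0.1475, 0.0984]
ee_rot: [-3.142, 0.001, -0.0]
force: [-1.3, 0.7, 0.3]
width: 0.105
```

Request:
servo_tool(plan=[[0, 0, 0.0005, 0, 0, 0, 1], [0, 0, 0.0005, 0, 0, 0, 1]])

```text
clock: 12.05
position: [0.5997, -0.1476, 0.0981]
ee_rot: [-3.141, 0.001, -0.0]
force: [-2.2, 0.6, 3.8]
width: 0.102
```

Request:
servo_tool(plan=[[0, 0, 0.0005, 0, 0, 0, 1], [0, 0, 0.0005, 0, 0, 0, 1]])

```text
clock: 12.25
position: [0.5998, -0.1476, 0.0979]
ee_rot: [-3.141, 0.001, -0.001]
force: [-2.1, 0.7, 7.7]
width: 0.105
```

Request:
servo_tool(plan=[[0, 0, 0.0001, 0, 0, 0, 1], [0, 0, 0.0001, 0, 0, 0, 1], [0, 0, 0.0001, 0, 0, 0, 1]])

```text
clock: 12.55
position: [0.5998, -0.1476, 0.0979]
ee_rot: [-3.141, 0.001, -0.001]
force: [-2.7, 1.0, 8.3]
width: 0.11
```

Request:
servo_tool(plan=[[0, 0.001, 0, 0, 0, 0, 1], [0, 0.001, 0, 0, 0, 0, 1]])

```text
clock: 12.75
position: [0.5998, -0.1478, 0.0978]
ee_rot: [-3.14, 0.001, -0.0]
force: [-3.8, 3.7, 9.3]
width: 0.109
```

Request:
servo_tool(plan=[[0, -0.002, 0, 0, 0, 0, 1], [0, -0.002, 0, 0, 0, 0, 1]])

```text
clock: 12.95
position: [0.5998, -0.1474, 0.0979]
ee_rot: [3.141, -0.002, 0.001]
force: [-2.0, -0.8, 7.5]
width: 0.106
```

A 1 mm sideways command moved it only 0.2 mm, so the teeth are seated. It is held at about 9 N and at home height (tab ≈ 0.1024). Releasing.

Request:
servo_tool(plan=[[0, 0.001, 0, 0, 0, 0, 1], [0, 0.001, 0, 0, 0, 0, 1], [0, 0.001, 0, 0, 0, 0, 0.7], [0, 0.001, 0, 0, 0, 0, 0.7], [0, 0.001, 0, 0, 0, 0, 0.7], [0, 0.001, 0, 0, 0, 0, 0.7]])

```text
clock: 13.55
position: [0.5996, -0.1476, 0.097]
ee_rot: [3.142, -0.001, -0.0]
force: [-0.7, 0.1, -0.2]
width: 0.296
```

Request:
servo_tool(plan=[[0, 0, -0.03, 0, 0, 0, 0.6], [0, 0, -0.07, 0, 0, 0, 0.6], [0, 0, -0.12, 0, 0, 0, 0.6], [-0.05, 0, -0.14, 0, 0, 0, 0.6], [-0.05, 0, -0.14, 0, 0, 0, 0.6], [-0.05, 0, -0.14, 0, 0, 0, 0.6]])

```text
clock: 14.15
position: [0.549, -0.1477, 0.238]
ee_rot: [-3.141, 0.003, -0.002]
force: [0.0, 0.8, -0.4]
width: 0.401
```

```bash
python3 - <<'E'
from h import *
go((0.5985,-.1445,.107),0)
w=cams.get_image("wrist");save("w8.png",w)
s=cams.get_image("side");save("s5.png",s,(270,170,370,290),5)
for z in (.125,.130): print(z,proj(s,(0.599,-.1475,z)),proj(w,(0.599,-.1475,z)))
for dy in (-.017,.017): print(dy,proj(s,(0.599,-.1475+dy,.125)))
E
```

```text
t 14.15 pos [ 0.549  -0.1477  0.238 ] xang -0.09 F [ 0.    0.77 -0.4 ] w 0.401
shift [ 0.0493 -0.0032  0.1311] turn [-0.04 -0.08 -0.09]
0.125 [311.08015309 191.77456465] [389.93164638 240.02806363]
0.13 [311.01532194 189.61467341] [391.2493515  242.25783083]
-0.017 [309.01300539 188.10964795]
0.017 [313.20119043 195.53502412]
```

View pics/w8.png

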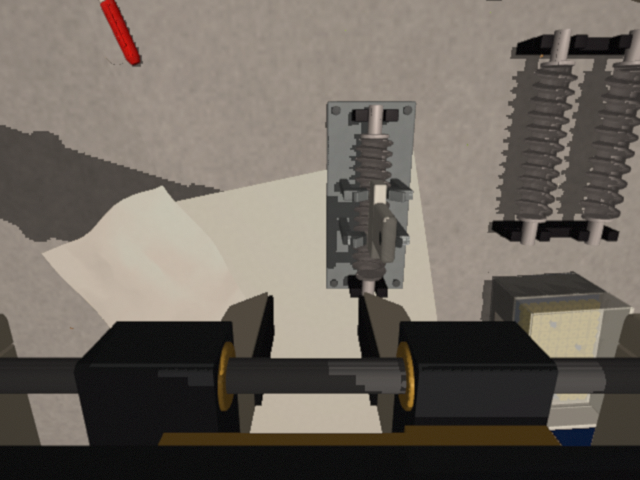

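View pics/s5.png

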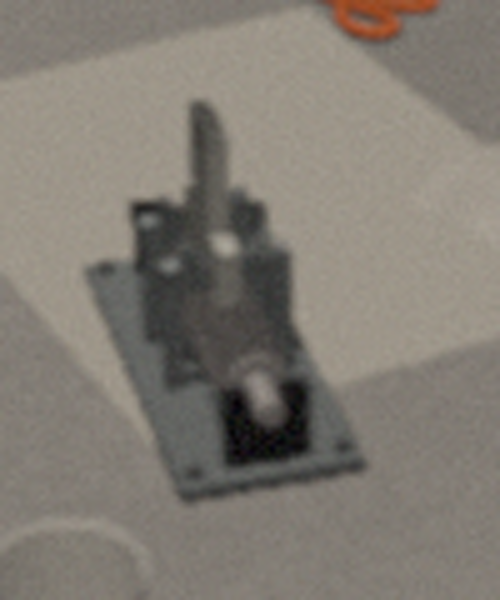

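```bash
python3 - <<'E'
from h import *
w=cams.get_image("wrist")
for p in [(.599,-.1475-.017,.125),(.599,-.1475+.017,.125),(.599,-.1475+.031,.077),(.599,-.1475-.031,.077)]:
    print(proj(w,p), ((proj(w,p)-[320,90])*4).round())
save("w9.png",w,(320,90,440,300),2.8); save("w9z.png",w,(320,170,440,300),4.5)
E
```

```text
[387.71883048 264.75845528] [271. 699.]
[390.55924642 217.45790977] [282. 510.]
[380.59076785 184.51831965] [242. 378.]
[376.77438336 259.63767172] [227. 679.]
```

View pics/w9z.png

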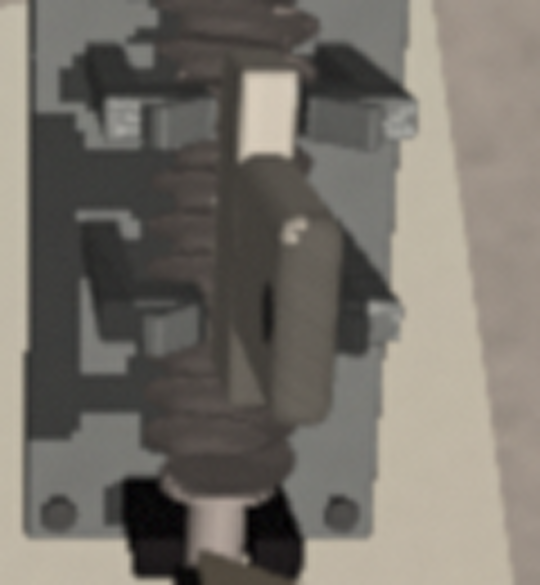

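```bash
python3 - <<'E'
from h import *
t=cams.get_image("top");save("t9.png",t)
s=cams.get_image("side");save("s9.png",s)
sc=s["color"][265:420,320:500,::-1]; cv2.imwrite("pics/s9z.png",cv2.resize(sc,None,fx=3.5,fy=3.5,interpolation=cv2.INTER_CUBIC))
for q in["beaker","sample_pot_0"]:
    for n in("top","side"):
        for d in finder.silhouettes(n,q)[:1]: print(q,n,d["score"],d["point"])
E
```

```text
beaker top 0.8 [205.4, 275.4]
beaker side 0.94 [299.0, 283.3]
sample_pot_0 top 0.5 [212.8, 433.5]
sample_pot_0 side 0.65 [202.3, 262.9]
```

View pics/s9.png

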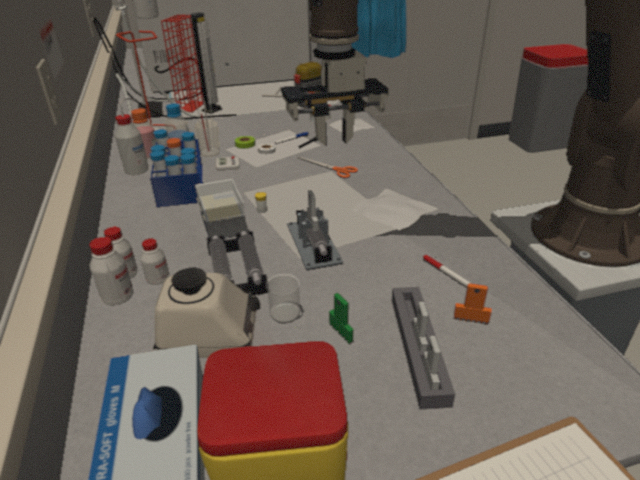

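View pics/s9z.png

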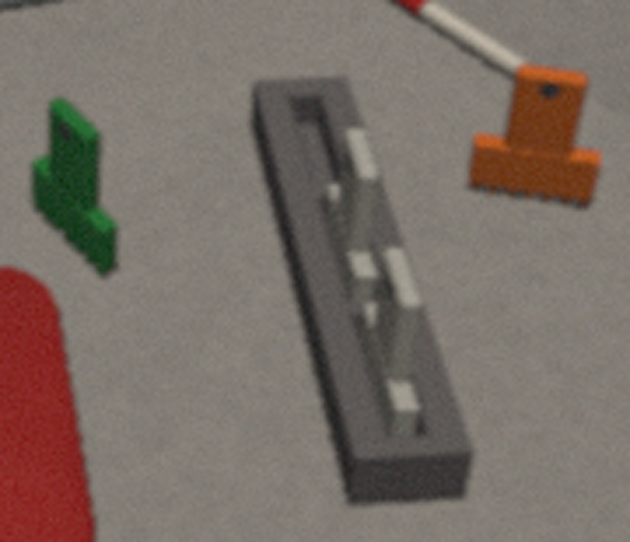

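The last pictures show leaf_a standing upright in the bed at (311,205) and the two other leaves upright in their slots at (423,318) and (434,362). The end slot is empty, and the beaker and pot have not moved. Handing in.

```bash
python3 - <<'E'
from cell import arm,workorder
s=arm.observe();print(s["clock"],s["force"].round(2),abs(s["dq"]).max())
print(workorder.sign_off())
E
```

```text
14.6 [-0.12  0.22  0.2 ] 0.005312688080495301
the job is handed in; nothing more can be done
None
```

The leaf that fits is leaf_a. It stands released and fully home between the guide posts, and the job was handed in at 14.6 s of the 72 s.

**How I chose it:** I did not try all three leaves on the thread. From the top camera the bed screw measured about 8.9 mm pitch and the spares 11.0 and 13.0 mm. The first leaf I lifted showed 7 teeth about 9 mm apart, so it was leaf_a, and I tried only that one. The other two leaves never left their slots.

**Seating:** The teeth first touched a flank about 2 mm below where I expected the crests. They then went down freely after I followed about 1 mm along the thread. It stopped firmly with the tab point at about 102.4 mm, against 103 mm for fully home. I pressed with about 8–9 N, the highest reading being 9.3 N. A 1 mm sideways command moved it only 0.2 mm, so the teeth are locked in.

**Last checks:**
- **Leaf_a:** it stands upright at the home position in the wrist view. The side view put its top about 1.4 px lower than I had predicted, which still rules out riding on the crests.
- **Other leaves:** both stand upright in the rack.
- **Bystanders:** the beaker and pot have not moved, and the robot touches nothing.

**Failed attempt:** My first grasp closed on nothing because I lifted before the fingers had shut. The leaf stayed in its slot and the second grasp held.

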